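# Clear the light path and hold the long glass cell in it

## Task

The steel jug has been left on the sample table of the optical bench, in the way of the light: lift it off by its handle and set it down gently, upright, on the soldering mat. Then take the long glass cell (the longest of the three in the rack) by its two frosted faces only, never touching its clear end windows, and hold it upright in the light path, midway between lamp and sensor, so that the light goes straight in and out through the middle of its clear windows. Finish while still holding it there in the air, and leave everything else where it is.

Things in the scene. Friction and masses are not known exactly. Their poses are not given: they have to be found in the camera images.
- bench: optical bench, fixed: aluminium rail 60 mm wide, 440 long along its y, three black riders, a round sample table in the middle, a finned lamp at -y and a grey light sensor at +y facing each other along y across a 130 mm gap. Lamp and sensor: up to 147 mm high, 29 mm to either side of the light; riders with screws: 42 mm high, x from -37 to +57. Origin under the table's middle, on the work surface
- light_path (a point): point on the axis of the light midway between lamp (tube 32 mm in diameter) and sensor (tube 28 mm), 118 mm above the work surface, straight above the bench's origin; the light runs along its y axis (the bench's y), its x is level and across the light
- sample_table (a point): centre of the top face of the round sample table (84 mm diameter, 70 mm above the work surface, straight below the light path)
- jug: round open steel jug, 70 mm tall, 68 mm in diameter (72 mm at the rim, walls 3 mm), about 0.14 kg, standing on the sample table; origin at the centre of its underside, z up; its handle points along its -x axis
- jug_handle: the jug's strap handle, axes as the jug's: an upright strap 14 mm wide (y), 5 mm thick (x), joined to the wall by two level straps of the same width. Origin in the upright strap, 57 mm from the jug's axis, 44 mm above its underside; the strap reaches from 26 mm below to 17 mm above it, 20 mm clear of the wall, nothing beside or above it: it can be pinched across y from above
- mat: flat black silicone soldering mat, fixed, 150 mm (x) by 170 mm (y), 3 mm thick, with nothing on it; origin at the centre of its underside, on the work surface
- rack: wooden cell rack, fixed, 46 mm (x) by 170 (y), 30 tall; three slots in a row along y at -52, 0, +52 mm from the middle, each 24.5 (x) by 34.5 (y), 18 deep, hold the three glass cells in any order, parallel to the rack. Origin at the centre of its underside. Rack and mat can swap sides
- cell: the long cell: capped glass cuvette 22 mm (x) by 32 (y) by 58 tall, white cap 19 by 29, 6 high on top, 60 g; stands in the rack sunk 18 mm, 40 mm of glass showing. Origin at the centre of its underside. Long side faces (+x and -x, 22 mm apart) frosted, short end faces (+y and -y, 32 mm apart) clear windows: light goes through along y, either way round. The other two cells are only 12 mm long
- cell_middle (a point): point on the long cell's axis, 29 mm above its underside: the middle of its clear windows
- cell_frosted_a: the frosted side wall at the long cell's +x side, 2 mm thick, 32 mm (y) by 58 mm tall; origin at its centre
- cell_frosted_b: the frosted side wall at the long cell's -x side, the same; origin at its centre
- cell_windows: the two clear end windows of the long cell (at +y and -y), each 18 mm wide, set in between the frosted walls; origin midway between them
- short_cell_1: a bystander in the rack: a capped glass cell 22 mm (x) by 12 mm (y) by 58 mm tall plus 6 mm cap; origin at the centre of its underside
- short_cell_2: a bystander in the rack, like the first short cell
- battery_holder: bystander: black battery holder with two cells, 34 by 62 by 20 mm, flat on the work surface; origin at the centre of its underside
- nail_board: bystander: wooden board with copper nails, 45 by 150 by 33 mm, beyond the optical bench; origin at the centre of its underside
- solder_spool: bystander: standing spool of solder wire, 54 mm in diameter, 40 mm tall, beyond the optical bench; origin at the centre of its underside
- screwdriver: bystander: screwdriver, 170 mm long, lying flat beside the robot
- pliers: bystander: side cutters, 150 mm long, lying flat beside the robot
Mind the look-alikes: they are no part of the job. What is shaped like the jug but blue or orange is not meant.

How it is judged (in metres and radians):
On the way, in this order (a step that is already met when the one before it is completed fails the run):
1. the jug hangs in the fingers by its handle, clear of the sample table (contact force between the fingers and jug_handle above 0.5 N and contact force between jug and bench below 0.05 N and height (world z) of jug above 0.08 m), for 0.2 s.
2. the jug stands upright on the mat and has been let go (x of jug in the frame of mat between -0.06 and 0.06 m and y of jug in the frame of mat between -0.07 and 0.07 m and height (world z) of jug below 0.008 m and angle between jug's own z axis and vertical below 0.1 rad and linear speed of jug below 0.03 m/s and contact force between the fingers and jug below 0.05 N), for 0.3 s.
3. the long cell is out of the rack, held by both frosted faces (contact force between the fingers and cell_frosted_a above 1 N and contact force between the fingers and cell_frosted_b above 1 N and contact force between cell and rack below 0.05 N and height (world z) of cell above 0.04 m), for 0.2 s.
At the end, for the whole second after the job is handed in: Jug let go, upright on the mat, centre within 60 x 70 mm of the mat's. Long cell held still in the air by both frosted faces only: window middle within 6 mm of the light sideways, 10 mm in height, 30 mm of midway; upright and square within 0.14 rad. Bystanders moved under 30 mm (all of step 2 and contact force between the fingers and cell_frosted_a above 1 N and contact force between the fingers and cell_frosted_b above 1 N and x of cell_middle in the frame of light_path between -0.006 and 0.006 m and y of cell_middle in the frame of light_path between -0.03 and 0.03 m and z of cell_middle in the frame of light_path between -0.01 and 0.01 m and angle between cell's own z axis and vertical below 0.14 rad and angle between the y axis of cell and the y axis of light_path, either way round below 0.14 rad and linear speed of cell below 0.03 m/s and height (world z) of cell above 0.075 m and contact force between cell and bench below 0.05 N and contact force between cell and jug below 0.05 N and contact force between cell and rack below 0.05 N and distance of each of short_cell_1, short_cell_2, battery_holder, nail_board, solder_spool, screwdriver, pliers from where it was at the start of the episode below 0.03 m); the arm keeps its last pose, push and grip.
It fails at once if the fingers touch a clear window of the long cell (contact force between the fingers and cell_windows above 0.3 N).
It fails at once if the jug is dropped or knocked off (contact force between the fingers and jug below 0.05 N and contact force between jug and bench below 0.02 N and linear speed of jug above 0.4 m/s).
It fails at once if the long cell is dropped (contact force between the fingers and cell below 0.05 N and contact force between cell and rack below 0.02 N and linear speed of cell above 0.4 m/s).
It fails at once if a bystander is pushed away (distance of any of short_cell_1, short_cell_2, battery_holder, nail_board, solder_spool, screwdriver, pliers from where it was at the start of the episode above 0.03 m).
It also fails if it takes over 54 s, if anything falls off the work surface, if the arm or the gripper's body presses on something with over 40 N, if the wrist force passes 120 N, or if a joint passes its speed limit or range.

## Robot

A 6-joint arm with a two-finger parallel gripper is mounted at the origin on the work surface. World frame = base frame: x ahead of the robot, y to its left, z up, the work surface at z = 0. Lengths are in mm, angles in rad, forces in N, time in s.
With the tool pointing down it reaches from about 300 to 750 mm from the base axis. Payload 8.5 kg.
Tool frame: the origin (TCP) lies midway between the tips of the shut fingers; the grasp point (between the pads) lies 19 mm behind it; y points along the fingers, x is the direction in which the jaws open and shut, and the axes are right-handed (so a half turn about y gives the same grasp; the last joint's range is limited). The gripper opens to 85 mm and grips with 20 to 120 N. Pads are 22 mm wide; open, the fingers measure 114 mm over their backs; the gripper's body (76 mm by 85 mm) begins 54 mm behind the grasp point. The pads swing forward as they close: fully open they stand 13 mm farther back than shut.
Start: joints at [1.024, 0.381, 1.297, -0, 1.464, -0.215], TCP at [179.151, 519.986, 231.322] pointing down, gripper open.
Joint ranges: [-3.11, 3.11], [-0.89, 2.33], [0.22, 2.48], [-1.42, 4.56], [0.17, 2.85], [-2.88, 2.88]. Speed limits (rad/s): [2.39, 2.39, 3.14, 3.14, 3.14, 3.14].

## Interface

Orientations are given as a unit quaternion [x, y, z, w].
In Python, from rig import telemetry, optics, ticket, finder gives the robot as it stands. The module is installed in compiled form; this text tells all that it offers.
- The arm moves only by the tool step_arm, never from a script. Its argument "rows" is text: rows parted by semicolons, each of 7 numbers parted by spaces: the shift along the tool's x, y, z in cm, then the turn, a rotation vector about the tool's x, y, z in degrees, then the opening, from 0 (shut) to 1 (fully open). A call has 1 to 12 rows; each row shifts and turns the commanded pose from where the row before left it, along the tool's axes as they then stand; what a row does not reach is not made up. A row lasts 1/10 s, in which the tool goes at most 50 mm and 8.59 degrees, less where a joint would pass 70% of its speed; a pose out of reach is approached as far as the arm can. A call is refused whole if a number of a shift passes 5 or a number of a turn 8.59, either way. A call with a gripper value outside its range is refused whole. The fingers move at their own pace and stop on an object; the grip force is fixed at half the most. Time passes only in rows, so rows that do not move let the fingers close. It gives the time, the measured TCP pose, the force and the opening at its end, in the units of the state.
- telemetry.get_obs(): the state, without advancing time (a new reading comes with each control period).
- optics.capture(name): name is "side" or "top" or "wrist"; returns the picture (384x512x3 uint8, red, green, blue); there is no depth.
- optics.camera_params(name): a dict with "mtx" (3x3 intrinsics, pixels), "extrinsics" (4x4, takes a point from camera to world coordinates); the wrist camera has in their place "hand_eye" (4x4, takes a point from camera to tool coordinates, whose origin is the TCP and whose axes are the tool frame's). Camera axes: x right, y down, z forward; pixel columns grow to the right and rows downward; lengths in mm; the calibration is good to about 2 mm. A picture is of the moment at which its call begins: read the wrist's pose just before it. camera_params takes no time and is no camera call.
- ticket.job_done(): hands the job in, once; it reports no verdict.
Trained networks look in the newest picture that a camera, given by its name, has taken for a name from the list of things; names that differ only in an ending like _2 or _b are one class to them, and where a whole thing is asked for, a point or a joint stands for the part that bears it (a point fixed in the world has none). Each returns a list of dicts, best first, with "score" (0 to 1); they miss things now and then, are a little off and sometimes report something else, mostly with a low value. They report only what shows in the picture. A call takes as long as a camera call. They do not tell look-alikes from the thing itself.
- finder.find_in(label, camera): "xyz" ([x, y, z] in mm, in world coordinates, good to about 4 mm: the middle of the surface that is visible of it).
The state is a dict: "clock": time; "joint_positions": joint angles; "qd": joint speeds; "effort": joint torques, N m; "tool_pos": TCP position; "tcp_rot": TCP orientation; "ft_force": force on the tool from outside, world axes, zero at the start; "wrist_torque": the same for the moment, N m; "gripper_width": finger opening in mm.
Only numpy, scipy, OpenCV 4.12 (cv2) and the standard library are available. Lean on these libraries where they do the work, as an engineer would, in place of code of your own. Each camera call takes 0.05 s, during which the arm holds its last target. There are 200 camera calls.

## Working session

There is one attempt and no reset: what is moved stays moved. The work goes in short steps, Python scripts to look and compute and a tool call to move; the robot and the scene stay as the last step left them, time stands still between calls to the robot, and variables do not carry over. Pictures are saved under pics/ and viewed, about 8 in all and at most 12, crops included, and the job is handed in when it is done.

Besides the shell and the picture viewer there is one more tool, called after "Emit:" as a command line: name --argument value ..., lists and objects as JSON in quotes. step_arm: Moves the arm, as the interface text tells. Its arguments: {"type":"object","properties":{"rows":{"type":"string"}},"required":["rows"]}

```bash
mkdir -p pics; python3 - <<'E'
from rig import telemetry, optics, finder
import cv2, numpy as np
o=telemetry.get_obs(); print(o['clock'],o['tool_pos'],o['tcp_rot'],o['gripper_width'])
ims=[]
for c in ['top','side']:
    im=optics.capture(c); ims.append(im)
    p=optics.camera_params(c); print(c,np.round(p['mtx'],1).tolist(),np.round(p['extrinsics'],3).tolist())
    for l in ['bench','jug','jug_handle','mat','rack','cell','short_cell_1','sample_table','battery_holder','solder_spool','nail_board']:
        try: print(c,l,[(np.round(d['xyz']).tolist(),round(d['score'],2)) for d in finder.find_in(l,c)[:4]])
        except Exception as e: print(l,e)
for c,im in zip(['top','side'],ims): cv2.imwrite(f'pics/{c}0.png',cv2.resize(im[:,:,::-1],(800,600),interpolation=cv2.INTER_CUBIC))
print(optics.camera_params('wrist'))
E
```

```text
0.0 [178.99272981 519.73798298 230.71701402] [ 0.5759065   0.41009192 -0.41104788 -0.57549627] 85.3744025367337
top [[420.7, 0.0, 258.8], [0.0, 420.7, 187.2], [0.0, 0.0, 1.0]] [[0.009, -0.989, 0.147, 361.18], [-1.0, -0.007, 0.012, -24.769], [-0.011, -0.147, -0.989, 1299.737], [0.0, 0.0, 0.0, 1.0]]
top bench [([632.0, -5.0, 42.0], 0.78), ([459.0, 157.0, 69.0], 0.38)]
top jug [([837.0, -188.0, 33.0], 0.94), ([596.0, 352.0, 31.0], 0.9), ([640.0, 27.0, 100.0], 0.72), ([627.0, -5.0, 44.0], 0.68)]
top jug_handle [([590.0, 30.0, 127.0], 0.59), ([550.0, 365.0, 60.0], 0.59), ([375.0, 37.0, 58.0], 0.56)]
top mat [([471.0, -240.0, 1.0], 0.82), ([630.0, -3.0, 46.0], 0.18)]
top rack [([454.0, 198.0, 27.0], 0.69)]
top cell [([457.0, 156.0, 70.0], 0.69), ([452.0, 260.0, 72.0], 0.6)]
top short_cell_1 [([459.0, 159.0, 74.0], 0.6)]
top sample_table [([627.0, -4.0, 42.0], 0.89)]
top battery_holder [([447.0, -16.0, 17.0], 0.67)]
top solder_spool [([786.0, 111.0, 36.0], 0.55)]
top nail_board [([800.0, -17.0, 27.0], 0.75)]
side [[449.7, 0.0, 248.9], [0.0, 449.7, 196.4], [0.0, 0.0, 1.0]] [[-0.982, -0.096, 
[... 685 characters left out ...]
le_table [([616.0, 156.0, 44.0], 0.72)]
side battery_holder [([448.0, -8.0, 14.0], 0.7)]
side solder_spool [([789.0, 129.0, 41.0], 0.91)]
side nail_board [([616.0, 153.0, 40.0], 0.7)]
{'mtx': array([[298.73548687,   0.        , 255.49022769],
       [  0.        , 298.73548687, 193.8855184 ],
       [  0.        ,   0.        ,   1.        ]]), 'hand_eye': array([[ 9.99999894e-01,  3.62735305e-04,  2.85127687e-04,
         5.06982240e-01],
       [-1.58719777e-04, -3.09810406e-01,  9.50798342e-01,
        -1.42295764e+02],
       [ 4.33223651e-04, -9.50798286e-01, -3.09810315e-01,
         8.04326773e+01],
       [ 0.00000000e+00,  0.00000000e+00,  0.00000000e+00,
         1.00000000e+00]])}
```

View pics/top0.png

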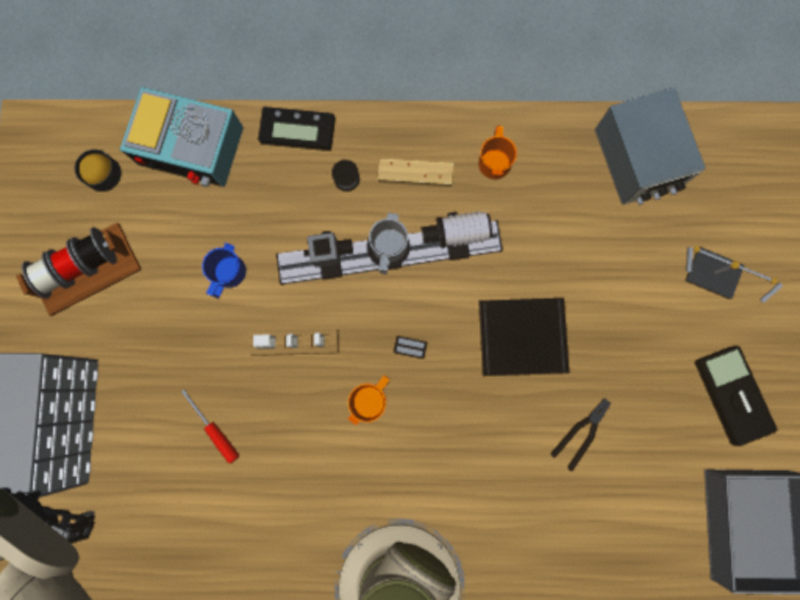

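View pics/side0.png

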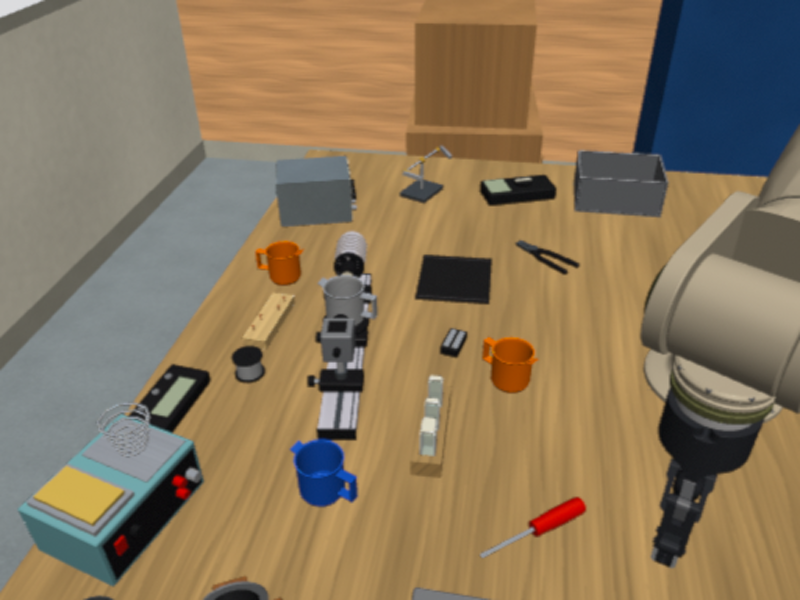

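```bash
cat > h.py <<'E'
import numpy as np, cv2
from scipy.spatial.transform import Rotation as R
from rig import telemetry, optics, finder
def pose():
    o=telemetry.get_obs(); T=np.eye(4); T[:3,:3]=R.from_quat(o['tcp_rot']).as_matrix(); T[:3,3]=o['tool_pos']; return T
def down(yaw,p):
    "tool y down, tool x (jaws) at yaw (deg) in the world"
    c,s=np.cos(np.radians(yaw)),np.sin(np.radians(yaw)); x=np.array([c,s,0]);y=np.array([0,0,-1.]);T=np.eye(4)
    T[:3,:3]=np.c_[x,y,np.cross(x,y)];T[:3,3]=p;return T
def delta(A,B):
    "turn first (deg), then shift in the turned tool axes (cm); also shift in old axes"
    D=np.linalg.inv(A)@B
    print('turn',R.from_matrix(D[:3,:3]).as_rotvec(degrees=True).round(1),'shift after turn cm',(B[:3,:3].T@(B[:3,3]-A[:3,3])/10).round(2),'before',(D[:3,3]/10).round(2))
def cam(c):
    p=optics.camera_params(c); return p['mtx'],(p['extrinsics'] if c!='wrist' else pose()@p['hand_eye'])
def ray(K,E,uv,z):
    d=E[:3,:3]@np.linalg.inv(K)@[uv[0],uv[1],1]; o=E[:3,3]; return o+d*(z-o[2])/d[2]
def proj(K,E,X):
    q=np.linalg.inv(E)@np.r_[X,1]; q=K@q[:3]; return q[:2]/q[2]
def snap(name,c='wrist'):
    K,E=cam(c); im=optics.capture(c); cv2.imwrite(f'pics/{name}.png',im[:,:,::-1]); np.savez(f'pics/{name}.npz',K=K,E=E); return im,K,E
E
python3 - <<'E'
from h import *
T=pose(); print(T.round(3))
K,E=cam('top')
f=lambda u,v,z: ray(K,E,(u/1.5625,v/1.5625),z).round(1)
print('rail near edge',f(281,283,20),f(502,250,20),'far',f(277,253,20),f(498,222,20))
print('rack',f(250,355,30),f(338,353,30),f(338,331,30)); print('mat',f(482,376,3),f(568,373,3),f(563,298,3),f(480,300,3))
print('jug rim',f(389,240,140), 'handle',f(383.5,268,131))
print('battery',f(410,347,20))
for yaw in (-90,90): delta(T,down(yaw,[585,30,260]))
E
```

```text
[[ 3.26000e-01 -0.00000e+00 -9.45000e-01  1.79136e+02]
 [ 9.45000e-01 -0.00000e+00  3.26000e-01  5.19987e+02]
 [-0.00000e+00 -1.00000e+00  0.00000e+00  2.31302e+02]
 [ 0.00000e+00  0.00000e+00  0.00000e+00  1.00000e+00]]
rail near edge [568.6 235.3  20. ] [ 638.1 -201.8   20. ] far [629.  245.5  20. ] [ 695.2 -194.5   20. ]
rack [425.7 288.   30. ] [431. 118.  30.] [473.5 119.   30. ]
mat [ 390.1 -161.9    3. ] [ 397.4 -329.7    3. ] [ 545.3 -323.9    3. ] [ 540.  -159.2    3. ]
jug rim [629.2  18.3 140. ] handle [579.4  28.  131. ]
battery [444.4 -20.7  20. ]
turn [  0. 161.  -0.] shift after turn cm [49.   -2.87 40.59] before [-33.11  -2.87 -54.33]
turn [ -0. -19.  -0.] shift after turn cm [-49.    -2.87 -40.59] before [-33.11  -2.87 -54.33]
```

Emit:
step_arm --rows "0 0 0 0 -4.5 0 1;0 0 0 0 -4.5 0 1;-2.6 -0.2 -2.9 0 0 0 1;-2.6 -0.2 -2.9 0 0 0 1;-2.6 -0.2 -2.9 0 0 0 1;-2.6 -0.2 -2.9 0 0 0 1;-2.6 -0.2 -2.9 0 0 0 1;-2.6 -0.2 -2.9 0 0 0 1;-2.6 -0.2 -2.9 0 0 0 1;-2.6 -0.2 -2.9 0 0 0 1;-2.6 -0.2 -2.9 0 0 0 1;-2.6 -0.2 -2.9 0 0 0 1"

```text
clock: 2.4
tool_pos: [420.3, 212.1, 251.6]
tcp_rot: [0.542, 0.455, -0.454, -0.542]
ft_force: [0.3, 0.8, -0.1]
gripper_width: 85.9
```

Emit:
step_arm --rows "-2.6 -0.2 -2.9 0 0 0 1;-2.6 -0.2 -2.9 0 0 0 1;-2.6 -0.2 -2.9 0 0 0 1;-2.6 -0.2 -2.9 0 0 0 1;-2.6 -0.2 -2.9 0 0 0 1;-2.6 -0.2 -2.9 0 0 0 1;0 0 0 0 0 0 1;0 0 0 0 0 0 1"

```text
clock: 3.2
tool_pos: [563.9, 29.2, 262.9]
tcp_rot: [-0.542, -0.454, 0.454, 0.542]
ft_force: [-1.4, -0.2, -0.3]
gripper_width: 85.5
```

```bash
python3 - <<'E'
from h import *
print(pose().round(2),telemetry.get_obs()['clock'])
im,K,E=snap('w1')
for l in ['jug','jug_handle','sample_table','bench']: print(l,[(d['xyz'].__class__ and np.round(d['xyz'],1).tolist(),round(d['score'],2)) for d in finder.find_in(l,'wrist')[:3]])
cv2.imwrite('pics/w1b.png',cv2.resize(im[:,:,::-1],(800,600)))
E
```

```text
[[ 1.8000e-01 -0.0000e+00 -9.8000e-01  5.6388e+02]
 [ 9.8000e-01  0.0000e+00  1.8000e-01  2.9160e+01]
 [ 0.0000e+00 -1.0000e+00  0.0000e+00  2.6289e+02]
 [ 0.0000e+00  0.0000e+00  0.0000e+00  1.0000e+00]] 3.2
jug [([646.8, 22.4, 116.0], 0.74), ([806.7, -157.8, 22.8], 0.68), ([387.3, 34.2, 34.7], 0.63)]
jug_handle [([584.7, 37.4, 133.3], 0.8), ([390.6, 32.7, 32.9], 0.67)]
sample_table [([618.2, 92.0, 39.5], 0.66), ([444.6, -17.9, 15.3], 0.26)]
bench [([624.6, 95.7, 42.3], 0.71)]
```

View pics/w1b.png

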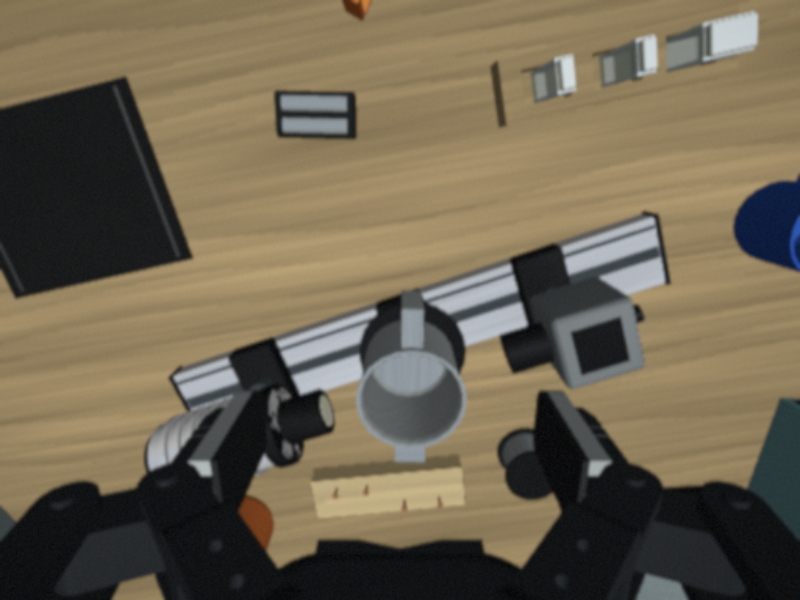

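```bash
python3 - <<'E'
from h import *
d=np.load('pics/w1.npz');K,E=d['K'],d['E']
f=lambda u,v,z: ray(K,E,(u/1.5625,v/1.5625),z)
rim=np.mean([f(358,398,140),f(466,398,140)],0); rt=f(412,349,140); rb=f(412,447,140)
print('rim',rim.round(1),rt.round(1),rb.round(1),'spout',f(411,462,140).round(1))
h=f(412.5,291,131); h2=f(413,346,131);print('handle out',h.round(1),'in',h2.round(1), 'w',np.linalg.norm(f(401,320,131)-f(424,320,131)))
c=(rt+rb)/2; v=c-h; print('center',c.round(1),'dist',np.hypot(*v[:2]),'jug yaw',np.degrees(np.arctan2(v[1],v[0])), np.degrees(np.arctan2(*(h2-h)[1::-1])))
print('rail near',f(657,214,20).round(1),f(172,373,20).round(1))
# reproject model guess
for name,im in (('w1','wrist'),): pass
Kt,Et=cam('top'); print('top check: handle/rim px(800)',proj(Kt,Et,h)*1.5625,proj(Kt,Et,c)*1.5625)
E
python3 - <<'E'
import cv2
im=cv2.imread('pics/w1.png')[170:310,190:320]; cv2.imwrite('pics/w1c.png',cv2.resize(im,None,fx=4.2,fy=4.2,interpolation=cv2.INTER_CUBIC))
E
```

```text
rim [634.3  25.7 140. ] [600.7  31.4 140. ] [670.4  19.6 140. ] spout [681.9  17.  140. ]
handle out [566.6  37.7 131. ] in [602.7  32.  131. ] w 14.380135243375955
center [635.6  25.5 140. ] dist 70.01373653611411 jug yaw -10.01972455104255 -9.05588515697421
rail near [569.8 242.9  20. ] [ 638.2 -193.7   20. ]
top check: handle/rim px(800) [378.00002558 274.94941112] [385.05780207 236.55154909]
```

View pics/w1c.png

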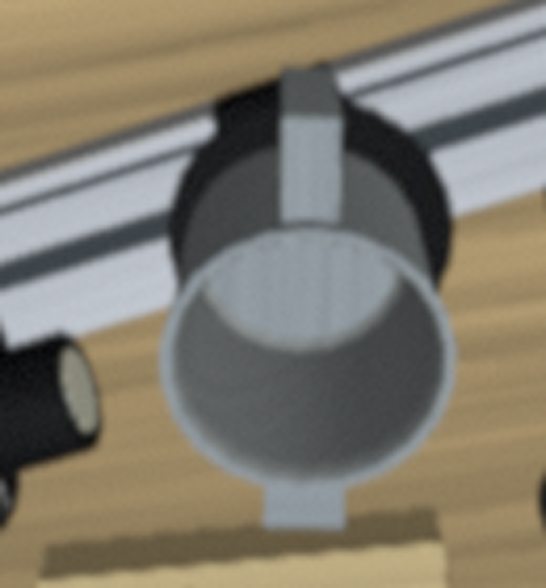

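Emit:
step_arm --rows "0.9 2.8 -1.4 0 0 0 1;0 3.5 0 0 0 0 1;0 3.5 0 0 0 0 1;0 3 0 0 0 0 1;0 2 0 0 0 0 1;0 1.2 0 0 0 0 1;0 0.8 0 0 0 0 1;0 0 0 0 0 0 1;0 0 0 0 0 0 1"

```text
clock: 4.35
tool_pos: [579.6, 36.2, 96.3]
tcp_rot: [0.542, 0.455, -0.454, -0.541]
ft_force: [-0.9, -0.5, 0.5]
gripper_width: 85.7
```

```bash
python3 - <<'E'
from h import *
print(pose().round(2),telemetry.get_obs()['clock'])
im,K,E=snap('w2')
cv2.imwrite('pics/w2b.png',cv2.resize(im[:,:,::-1],(640,480)))
print([np.round(d['xyz'],1).tolist() for d in finder.find_in('jug_handle','wrist')[:2]])
E
```

```text
[[ 1.7000e-01  0.0000e+00 -9.8000e-01  5.7958e+02]
 [ 9.8000e-01 -0.0000e+00  1.7000e-01  3.6160e+01]
 [ 0.0000e+00 -1.0000e+00 -0.0000e+00  9.6250e+01]
 [ 0.0000e+00  0.0000e+00  0.0000e+00  1.0000e+00]] 4.35
[[580.4, 37.1, 131.9]]
```

View pics/w2b.png

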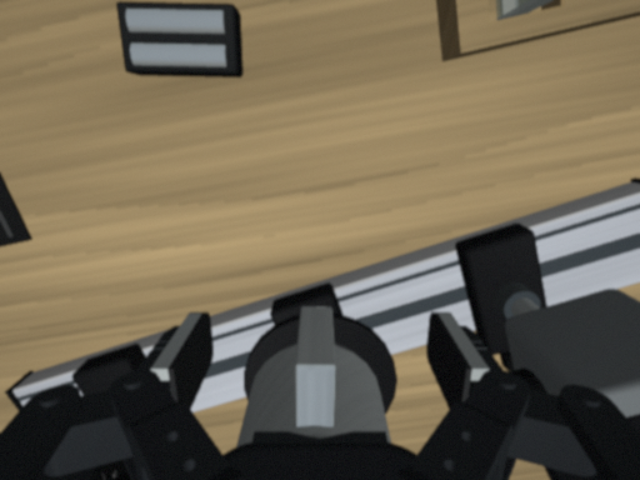

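The handle's top (315, 365–425) lies centred between the finger pads (tips at about 195 and 445). I'll close on it and lift slowly.

Emit:
step_arm --rows "0 0 0 0 0 0 0;0 0 0 0 0 0 0;0 0 0 0 0 0 0;0 0 0 0 0 0 0;0 0 0 0 0 0 0;0 0 0 0 0 0 0;0 0 0 0 0 0 0;0 0 0 0 0 0 0"

```text
clock: 5.25
tool_pos: [579.2, 36.0, 95.4]
tcp_rot: [0.542, 0.454, -0.454, -0.542]
ft_force: [-0.7, -1.4, 1.6]
gripper_width: 13.1
```

Emit:
step_arm --rows "0 -0.5 0 0 0 0 0;0 -1 0 0 0 0 0;0 -1 0 0 0 0 0;0 -1.5 0 0 0 0 0;0 -2 0 0 0 0 0;0 -2 0 0 0 0 0;0 -1.5 0 0 0 0 0;0 -0.5 0 0 0 0 0;0 0 0 0 0 0 0;0 0 0 0 0 0 0"

```text
clock: 6.25
tool_pos: [578.8, 36.2, 194.7]
tcp_rot: [-0.541, -0.454, 0.455, 0.542]
ft_force: [0.9, 0.9, -0.9]
gripper_width: 13.1
```

Emit:
step_arm --rows "-0.9 0 0.3 0 0 0 0;-2.7 0 1.1 0 0 0 0;-2.7 0 1.1 0 0 0 0;-2.7 0 1.1 0 0 0 0;-2.7 0 1.1 0 0 0 0;-2.7 0 1.1 0 0 0 0;-2.7 0 1.1 0 0 0 0;-2.7 0 1.1 0 0 0 0;-2.7 0 1.1 0 0 0 0;-2.7 0 1.1 0 0 0 0;-2.7 0 1.1 0 0 0 0;-1 0 0.4 0 0 0 0"

```text
clock: 7.45
tool_pos: [412.1, -229.9, 194.9]
tcp_rot: [-0.542, -0.454, 0.454, 0.543]
ft_force: [0.4, 0.7, -0.8]
gripper_width: 13.0
```

Emit:
step_arm --rows "0 2 0 0 0 0 0;0 3 0 0 0 0 0;0 3 0 0 0 0 0;0 3 0 0 0 0 0;0 1.5 0 0 0 0 0;0 0.8 0 0 0 0 0;0 0 0 0 0 0 0;0 0 0 0 0 0 0"

```text
clock: 8.25
tool_pos: [414.0, -228.3, 62.9]
tcp_rot: [0.542, 0.455, -0.454, -0.541]
ft_force: [0.4, 0.2, -1.6]
gripper_width: 13.2
```

```bash
python3 - <<'E'
from h import *
print(pose().round(2),telemetry.get_obs()['clock'])
im,K,E=snap('w3'); s,Ks,Es=snap('s3','side')
x=cv2.resize(im[:,:,::-1],(512,384)); t=cv2.resize(s[120:260,180:330,::-1],(412,384)); cv2.imwrite('pics/w3b.png',np.hstack([x[:,:388],t]))
for c in ('side','wrist'): print([(np.round(d['xyz'],1).tolist(),round(d['score'],2)) for l in ('jug','mat') for d in finder.find_in(l,c)[:3]])
E
```

```text
[[ 1.7000e-01  0.0000e+00 -9.8000e-01  4.1398e+02]
 [ 9.8000e-01 -0.0000e+00  1.7000e-01 -2.2833e+02]
 [-0.0000e+00 -1.0000e+00 -0.0000e+00  6.2910e+01]
 [ 0.0000e+00  0.0000e+00  0.0000e+00  1.0000e+00]] 8.25
[([470.6, -216.0, 84.9], 0.87), ([823.1, -172.5, 42.2], 0.81), ([343.9, 77.9, 44.7], 0.75), ([473.9, -220.6, 1.9], 0.64)]
[([416.8, -231.8, 99.8], 0.68), ([423.3, -229.8, 2.6], 0.82)]
```

View pics/w3b.png

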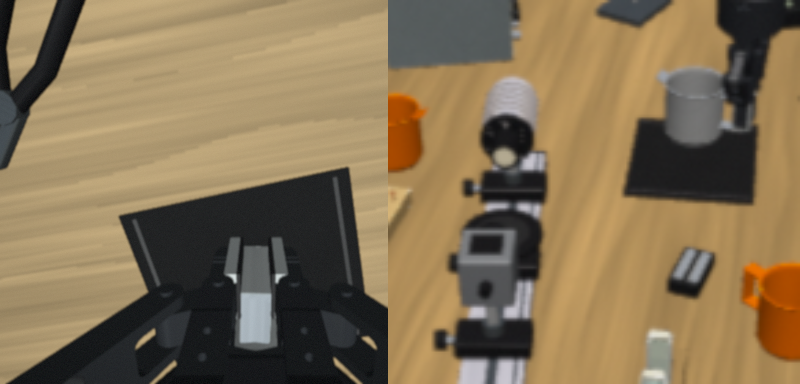

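The jug hangs level and handle-first over the mat. Its underside is about 37 mm up, so I'll lower it slowly.

Emit:
step_arm --rows "0 1.2 0 0 0 0 0;0 1 0 0 0 0 0;0 0.5 0 0 0 0 0;0 0.3 0 0 0 0 0;0 0.1 0 0 0 0 0;0 0.1 0 0 0 0 0;0 0 0 0 0 0 0;0 0 0 0 0 0 0"

```text
clock: 9.35
tool_pos: [413.8, -228.2, 30.5]
tcp_rot: [0.542, 0.454, -0.454, -0.542]
ft_force: [0.2, -0.3, -0.9]
gripper_width: 12.9
```

Emit:
step_arm --rows "0 0.1 0 0 0 0 0;0 0 0 0 0 0 0;0 0.1 0 0 0 0 0;0 0 0 0 0 0 0"

```text
clock: 9.75
tool_pos: [413.7, -228.3, 28.4]
tcp_rot: [0.542, 0.454, -0.454, -0.542]
ft_force: [-0.4, 0.1, -0.8]
gripper_width: 13.2
```

Emit:
step_arm --rows "0 0.1 0 0 0 0 0;0 0 0 0 0 0 0"

```text
clock: 9.95
tool_pos: [413.6, -228.3, 28.2]
tcp_rot: [0.542, 0.454, -0.455, -0.541]
ft_force: [-4.4, 1.5, 12.0]
gripper_width: 12.9
```

Emit:
step_arm --rows "0 -0.05 0 0 0 0 0;0 0 0 0 0 0 0.15;0 0 0 0 0 0 0.3;0 0 0 0 0 0 0.5;0 0 0 0 0 0 0.5;0 0 0 0 0 0 0.5"

```text
clock: 10.55
tool_pos: [413.7, -228.2, 27.7]
tcp_rot: [-0.542, -0.454, 0.454, 0.542]
ft_force: [0.5, 0.7, 0.1]
gripper_width: 42.8
```

Emit:
step_arm --rows "0 -1 0 0 0 0 0.5;0 -2 0 0 0 0 0.5;0 -4 0 0 0 0 0.5;0 -4 0 0 0 0 0.5;0 -4 0 0 0 0 0.5;0 -2 0 0 0 0 0.5"

```text
clock: 11.15
tool_pos: [414.2, -228.5, 201.9]
tcp_rot: [0.544, 0.455, -0.454, -0.54]
ft_force: [-0.4, 0.1, -0.3]
gripper_width: 42.7
```

```bash
python3 - <<'E'
from h import *
T=pose(); print(T[:3,3].round(1),telemetry.get_obs()['clock'])
for c in ('side','wrist'):
    optics.capture(c); print([(np.round(d['xyz'],1).tolist(),round(d['score'],2)) for l in ('jug','mat') for d in finder.find_in(l,c)[:3]])
for y in (90,95): delta(T,down(y,[440,210,200]))
for y in (0,3,180): delta(T,down(y,[440,235,200]))
print(telemetry.get_obs()['joint_positions'])
E
```

```text
[ 414.2 -228.5  201.9] 11.15
[([469.7, -224.5, 50.2], 0.93), ([346.2, 78.7, 45.7], 0.87), ([823.5, -171.6, 39.2], 0.77), ([474.8, -207.4, 1.9], 0.77), ([419.7, -227.9, 47.9], 0.49)]
[([350.3, 33.2, 22.0], 0.96), ([481.8, -242.2, 48.7], 0.8), ([436.2, -222.7, 1.4], 0.85)]
turn [  0.2 -10.   -0.2] shift after turn cm [43.85  0.19 -2.58] before [4.364e+01 3.000e-02 5.070e+00]
turn [  0.2 -15.   -0.2] shift after turn cm [43.46  0.19 -6.4 ] before [4.364e+01 3.000e-02 5.070e+00]
turn [ 0.3 80.   0. ] shift after turn cm [ 2.58  0.19 46.35] before [4.61e+01 3.00e-02 5.51e+00]
turn [ 0.3 77.   0. ] shift after turn cm [ 5.01  0.19 46.15] before [4.61e+01 3.00e-02 5.51e+00]
turn [   0.  -100.    -0.4] shift after turn cm [ -2.58   0.19 -46.35] before [4.61e+01 3.00e-02 5.51e+00]
[-7.55447672e-01  2.76615900e-01  1.56291123e+00  1.55742712e-05
  1.30436267e+00 -2.15145639e+00]
```

Emit:
step_arm --rows "4 0 0.4 0 0 0 0.8;4.1 0 0.4 0 0 0 1;4.1 0 0.4 0 0 0 1;4.1 0 0.4 0 0 0 1;4.1 0 0.4 0 0 0 1;4.1 0 0.4 0 0 0 1;4 0 0.4 0 0 0 1;4 0 0.4 0 0 0 1;4 0 0.5 0 0 0 1;4 0 0.5 0 0 0 1;4 0 0.5 0 0 0 1;4 0 0.5 0 0 0 1"

```text
clock: 12.65
tool_pos: [446.2, 260.1, 196.6]
tcp_rot: [-0.541, -0.454, 0.455, 0.542]
ft_force: [0.3, -0.6, 0.6]
gripper_width: 85.5
```

Emit:
step_arm --rows "0 0 0 0 8 0 1;0 0 0 0 8 0 1;0 0 0 0 8 0 1;0 0 0 0 8 0 1;0 0 0 0 8 0 1;0 0 0 0 8 0 1;0 0 0 0 8 0 1;0 0 0 0 8 0 1;0 0 0 0 8 0 1;0 0 0 0 7 0 1;0 0 0 0 0 0 1"

```text
clock: 13.75
tool_pos: [446.4, 258.3, 196.7]
tcp_rot: [0.707, 0.005, -0.007, -0.707]
ft_force: [0.2, -0.4, -0.1]
gripper_width: 85.5
```

```bash
python3 - <<'E'
from h import *
print(pose().round(3),telemetry.get_obs()['clock'])
im,K,E=snap('w4'); cv2.imwrite('pics/w4b.png',cv2.resize(im[:,:,::-1],(800,600),interpolation=cv2.INTER_CUBIC))
for l in ('cell','rack','short_cell_1'): print(l,[(np.round(d['xyz'],1).tolist(),round(d['score'],2)) for d in finder.find_in(l,'wrist')[:3]])
E
```

```text
[[ 1.00000e+00 -2.00000e-03 -1.60000e-02  4.46426e+02]
 [ 1.60000e-02 -1.00000e-03  1.00000e+00  2.58347e+02]
 [-2.00000e-03 -1.00000e+00 -1.00000e-03  1.96689e+02]
 [ 0.00000e+00  0.00000e+00  0.00000e+00  1.00000e+00]] 13.75
cell [([449.3, 264.3, 76.8], 0.61)]
rack [([446.4, 228.1, 31.5], 0.88), ([451.8, 277.3, 49.9], 0.57)]
short_cell_1 [([458.4, 216.6, 62.1], 0.75), ([457.6, 157.6, 57.8], 0.73)]
```

View pics/w4b.png

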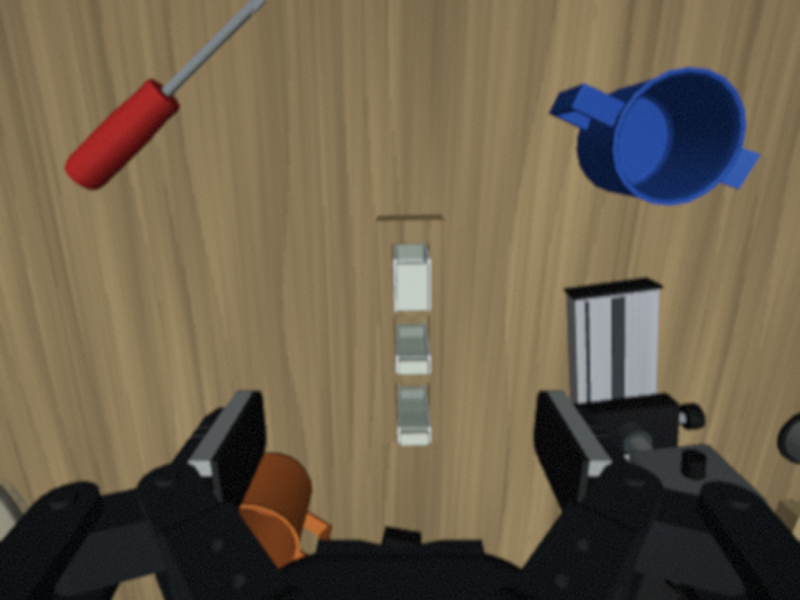

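```bash
python3 - <<'E'
from h import *
d=np.load('pics/w4.npz');K,E=d['K'],d['E']; im=cv2.imread('pics/w4.png')
g=im.min(2)[150:290,240:290]
m=(g>185).astype(np.uint8); n,lab,st,ce=cv2.connectedComponentsWithStats(m)
for i in range(1,n):
    if st[i,4]>30:
        x,y,w,h=st[i,:4]; x+=240;y+=150
        ed=np.float32(np.argwhere(lab==i)[:,::-1]); r=cv2.minAreaRect(ed)
        print(st[i],[ray(K,E,p,76).round(1).tolist() for p in ((x-.5,y+h/2),(x+w-.5,y+h/2),(x+w/2,y-.5),(x+w/2,y+h-.5))],'rect ang',r[2])
f=lambda u,v,z: ray(K,E,(u/1.5625,v/1.5625),z).round(1)
print('rack far end top',f(377,219,30),f(443,219,30))
c=im[140:290,230:300]; cv2.imwrite('pics/w4c.png',cv2.resize(c,None,fx=4,fy=4,interpolation=cv2.INTER_CUBIC))
print(g[20:70:3,3:38:3])
E
```

```text
[ 13  20  20  28 500] [[442.7, 262.4, 76.0], [461.0, 262.7, 76.0], [451.9, 276.1, 76.0], [452.6, 249.5, 76.0]] rect ang 90.0
[15 82 18  6 89] [[445.3, 210.9, 76.0], [462.7, 211.2, 76.0], [454.4, 214.8, 76.0], [454.6, 208.4, 76.0]] rect ang 90.0
[ 17 129  16   5  65] [[448.2, 158.5, 76.0], [464.5, 158.8, 76.0], [456.8, 162.2, 76.0], [456.9, 156.3, 76.0]] rect ang 90.0
rack far end top [430.1 295.7  30. ] [473.5 296.4  30. ]
[[ 91  86  86 174 185 190 186 188 188 188 171 122]
 [ 89  88  86 168 192 196 196 196 195 196 175 121]
 [ 89  88  86 165 191 197 195 197 197 197 173 121]
 [ 88  87  86 164 192 196 197 195 196 196 173 119]
 [ 89  89  86 159 192 196 197 195 197 195 174 120]
 [ 88  86  86 149 192 197 196 197 195 195 174 121]
 [ 88  90  85 155 193 196 197 197 194 195 175 120]
 [ 87  87  86 155 192 195 197 196 196 195 175 120]
 [ 85  89  86 156 192 197 195 196 195 194 174 120]
 [ 86  90  88 154 184 189 188 186 185 183 164 115]
 [ 86  89  86  96  92  95  97  96  92  89  92  87]
 [ 84  90  86  78  84  88  87  84  85  92  79  86]
 [ 84  89  87  72  92  93  89  91  92  97  82  84]
 [ 88  89  86  73 116 125 126 124 129 126  87  85]
 [ 88  90  88  76 123 141 142 141 140 133  92  85]
 [ 90  88  85  75 117 129 127 126 125 118 105  85]
 [ 90  86  86  76 109 109 108 108 108 107 107  85]]
```

View pics/w4c.png

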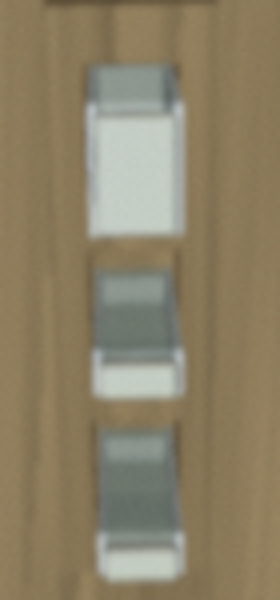

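Emit:
step_arm --rows "0.6 2 0.4 0 -1.5 0 1;0 3 0 0 0 0 1;0 3 0 0 0 0 1;0 0 0 0 0 0 1;0 0 0 0 0 0 1"

```text
clock: 14.45
tool_pos: [453.0, 262.6, 118.4]
tcp_rot: [0.707, 0.016, -0.016, -0.707]
ft_force: [0.3, -0.5, 1.3]
gripper_width: 85.3
```

```bash
python3 - <<'E'
from h import *
T=pose(); print(T.round(3))
im,K,E=snap('w5')
a,b=proj(K,E,[452,263,76]); print(a,b)
m=(im.min(2)>180).astype(np.uint8); n,lab,st,ce=cv2.connectedComponentsWithStats(m)
for i in range(1,n):
    x,y,w,h,s=st[i]
    if s>60: print(st[i],[ray(K,E,p,76).round(1).tolist() for p in ((x-.5,y+h/2),(x+w-.5,y+h/2),(x+w/2,y-.5),(x+w/2,y+h-.5))])
E
```

```text
[[ 9.99000e-01 -0.00000e+00 -4.40000e-02  4.52954e+02]
 [ 4.40000e-02 -0.00000e+00  9.99000e-01  2.62649e+02]
 [-0.00000e+00 -1.00000e+00 -0.00000e+00  1.18354e+02]
 [ 0.00000e+00  0.00000e+00  0.00000e+00  1.00000e+00]]
255.04116759821264 221.92926872005427
[244 204  25  36 884] [[444.3, 262.6, 76.0], [461.0, 263.4, 76.0], [452.4, 276.2, 76.0], [453.6, 250.0, 76.0]]
[245 284  22   8 157] [[446.7, 210.8, 76.0], [462.6, 211.5, 76.0], [454.8, 214.9, 76.0], [455.1, 208.2, 76.0]]
[246 342  19   6  91] [[449.2, 158.8, 76.0], [464.0, 159.5, 76.0], [456.8, 162.6, 76.0], [457.1, 156.7, 76.0]]
```

Emit:
step_arm --rows "0 3 0 0 0 0 1;0 2.5 0 0 0 0 1;0 1.7 0 0 0 0 1;0 1 0 0 0 0 1;0 0 0 0 0 0 1;0 0 0 0 0 0 0.6;0 0 0 0 0 0 0.4;0 0 0 0 0 0 0;0 0 0 0 0 0 0;0 0 0 0 0 0 0;0 0 0 0 0 0 0;0 0 0 0 0 0 0"

```text
clock: 15.7
tool_pos: [452.9, 262.7, 36.3]
tcp_rot: [-0.707, -0.016, 0.015, 0.707]
ft_force: [-1.3, -0.6, 5.4]
gripper_width: 21.0
```

Emit:
step_arm --rows "0 -0.5 0 0 0 0 0;0 -1 0 0 0 0 0;0 -1.5 0 0 0 0 0;0 -2 0 0 0 0 0;0 -3 0 0 0 0 0;0 -3 0 0 0 0 0;0 -3 0 0 0 0 0;0 -2 0 0 0 0 0;0 0 0 0 0 0 0;0 0 0 0 0 0 0"

```text
clock: 16.7
tool_pos: [452.4, 262.5, 195.6]
tcp_rot: [0.707, 0.015, -0.015, -0.707]
ft_force: [0.5, -0.0, -0.5]
gripper_width: 21.1
```

```bash
python3 - <<'E'
from h import *
T=pose(); print(T.round(3),telemetry.get_obs()['gripper_width'])
delta(T,down(8.9,[634,27,196]))
E
```

```text
[[ 9.99000e-01 -0.00000e+00 -4.30000e-02  4.52354e+02]
 [ 4.30000e-02 -0.00000e+00  9.99000e-01  2.62473e+02]
 [-0.00000e+00 -1.00000e+00 -0.00000e+00  1.95604e+02]
 [ 0.00000e+00  0.00000e+00  0.00000e+00  1.00000e+00]] 21.11415922698896
turn [ 0.  -6.4 -0. ] shift after turn cm [ 14.3   -0.04 -26.07] before [ 17.13  -0.04 -24.31]
```

Emit:
step_arm --rows "0 0 0 0 -6.4 0 0;0.7 0 -1.3 0 0 0 0;1.4 0 -2.6 0 0 0 0;1.4 0 -2.6 0 0 0 0;1.4 0 -2.6 0 0 0 0;1.4 0 -2.6 0 0 0 0;1.5 0 -2.6 0 0 0 0;1.5 0 -2.6 0 0 0 0;1.4 0 -2.6 0 0 0 0;1.4 0 -2.6 0 0 0 0;1.4 0 -2.6 0 0 0 0;0.8 0 -1.4 0 0 0 0"

```text
clock: 17.9
tool_pos: [635.2, 23.6, 194.2]
tcp_rot: [0.705, 0.052, -0.054, -0.705]
ft_force: [0.3, -0.0, -0.5]
gripper_width: 21.1
```

Emit:
step_arm --rows "0 0 0 0 0 0 0;0 0 0 0 0 0 0"

```text
clock: 18.1
tool_pos: [633.9, 26.3, 194.8]
tcp_rot: [-0.705, -0.053, 0.055, 0.705]
ft_force: [-0.6, 0.3, -0.3]
gripper_width: 21.6
```

```bash
python3 - <<'E'
from h import *
T=pose(); print(T.round(3))
im,K,E=snap('w6'); cv2.imwrite('pics/w6b.png',cv2.resize(im[:,:,::-1],(800,600),interpolation=cv2.INTER_CUBIC))
for c in ('wrist','top','side'):
    if c!='wrist': snap('l6'+c,c)
    print(c,[(l,np.round(d['xyz'],1).tolist(),round(d['score'],2)) for l in ('light_path','sample_table','bench','cell') for d in finder.find_in(l,c)[:2]])
E
```

```text
[[ 9.88000e-01 -2.00000e-03 -1.52000e-01  6.33919e+02]
 [ 1.52000e-01  0.00000e+00  9.88000e-01  2.63490e+01]
 [-2.00000e-03 -1.00000e+00  1.00000e-03  1.94754e+02]
 [ 0.00000e+00  0.00000e+00  0.00000e+00  1.00000e+00]]
wrist [('sample_table', [622.5, 97.1, 124.5], 0.97), ('bench', [631.3, 95.2, 128.1], 0.9), ('cell', [633.9, 36.4, 233.1], 0.8)]
top [('light_path', [637.4, -70.7, 35.8], 0.86), ('sample_table', [635.1, -72.6, 41.2], 0.95), ('bench', [455.4, 252.9, 27.2], 0.6), ('bench', [642.7, -72.3, 41.1], 0.58)]
side [('light_path', [620.6, 150.0, 42.2], 0.64), ('sample_table', [622.6, 150.1, 43.3], 0.93), ('sample_table', [785.8, 127.5, 38.7], 0.3), ('bench', [617.4, 150.2, 44.1], 0.97), ('cell', [455.0, 220.0, 51.1], 0.69), ('cell', [631.4, 44.4, 212.6], 0.62)]
```

View pics/w6b.png

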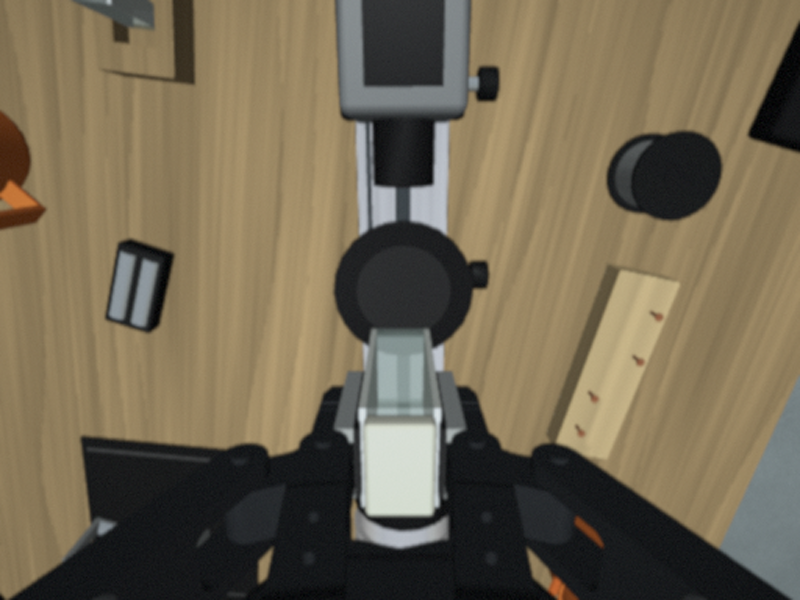

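```bash
python3 - <<'E'
from h import *
d=np.load('pics/w6.npz');K,E=d['K'],d['E'];T=pose()
f=lambda u,v,z: ray(K,E,(u/1.5625,v/1.5625),z)
tool=lambda X:(np.linalg.inv(T)@np.r_[X,1])[:3].round(1)
im=cv2.imread('pics/w6.png'); g=im.max(2)
# table edges per row
for r in (165,175,183,190): 
    row=g[r,195:325]; k=np.where(row<70)[0]+195; print(r,k.min(),k.max(),end=' | ')
    a,b=ray(K,E,(k.min()-.5,r),70),ray(K,E,(k.max()+.5,r),70); print(tool((a+b)/2),np.linalg.norm(a-b).round(1))
t=f(403,222,70); print('table back edge',t.round(1),tool(t))
c=(f(335,283,70)+f(472,283,70))/2; print('table c',c.round(1))
# sensor tube bottom edges: silhouettes at axis height
for r in (85,95,105,113):
    row=g[r,230:290]; k=np.where(row<70)[0]+230; a,b=ray(K,E,(k.min()-.5,r),118),ray(K,E,(k.max()+.5,r),118); print(r,k.min(),k.max(),tool((a+b)/2),np.linalg.norm(a-b).round(1))
h=(f(340,100,147)+f(470,100,147))/2; print('housing',tool(h)); print('tube front',tool(f(404,185,118)))
# cell glass near bottom edge in tool frame (cell bottom is 24.3 below the TCP): 
zc=T[2,3]-24.3
print('cell bottom edge',tool(f(370,330,zc)),tool(f(431,330,zc)),'cap',tool(f(361,470,zc+64)),tool(f(439,470,zc+64)), tool(f(400,517,zc+64)),tool(f(400,420,zc+64)))
E
```

```text
165 219 296 | [  0.6 125.8  20.7] 71.1
175 215 311 | [  5.7 125.8  11.3] 89.4
183 215 310 | [  5.3 125.8   3.7] 89.2
190 215 301 | [  1.1 125.8  -3.1] 81.4
table back edge [628.9  68.   70. ] [  1.  125.8  41.5]
table c [634.7  32.5  70. ]
85 239 277 [ 0.8 77.8 87.6] 26.9
95 239 276 [ 0.4 77.8 81. ] 26.5
105 240 276 [ 0.8 77.8 74.4] 26.0
113 240 276 [ 0.8 77.8 68.9] 26.2
housing [ 1.3 48.8 98.1]
tube front [ 1.2 77.8 65.2]
cell bottom edge [-12.1  24.3  15.2] [11.1 24.3 15.2] cap [-10.8 -39.7   1.4] [  9.4 -39.7   1.4] [ -0.7 -39.7 -13.7] [ -0.7 -39.7  16.2]
```

Emit:
step_arm --rows "0.15 1 0 0 0 0 0;0 1.8 0 0 0 0 0;0 1.8 0 0 0 0 0;0 1.5 0 0 0 0 0;0 1 0 0 0 0 0;0 0.6 0 0 0 0 0;0 0.4 0 0 0 0 0;0 0 0 0 0 0 0;0 0 0 0 0 0 0;0 0 0 0 0 0 0;0 0 0 0 0 0 0;0 0 0 0 0 0 0"

```text
clock: 20.05
tool_pos: [635.9, 27.0, 115.1]
tcp_rot: [0.705, 0.055, -0.055, -0.705]
ft_force: [0.2, 0.2, -1.1]
gripper_width: 21.3
```

```bash
python3 - <<'E'
from h import *
T=pose(); print(T.round(3))
im,K,E=snap('w7'); s,Ks,Es=snap('s7','side'); t,Kt,Et=snap('t7','top')
x=cv2.resize(im[:,:,::-1],(400,300)); q=cv2.resize(s[150:270,180:340,::-1],(400,300)); p=cv2.resize(t[130:190,200:330,::-1],(400,300))
w=cv2.resize(s[140:240,180:340,::-1],(400,300),interpolation=cv2.INTER_CUBIC)
j=cv2.resize(t[185:245,300:380,::-1],(400,300))
cv2.imwrite('pics/f7.png',np.vstack([np.hstack([x,w]),np.hstack([p,j])]))
for c in ('side','top'): print(c,[(np.round(d['xyz'],1).tolist(),round(d['score'],2)) for l in ('jug','cell','light_path') for d in finder.find_in(l,c)[:3]])
# where the axis should be in the images
X=np.array([634.7+1.3,29,118]); 
for n,K_,E_ in (('wrist',K,E),('side',Ks,Es),('top',Kt,Et)): print(n,proj(K_,E_,(T@[0,-4.7,0,1])[:3]).round(1))
E
```

```text
[[ 9.88000e-01  0.00000e+00 -1.55000e-01  6.35889e+02]
 [ 1.55000e-01 -0.00000e+00  9.88000e-01  2.70400e+01]
 [ 0.00000e+00 -1.00000e+00 -0.00000e+00  1.15105e+02]
 [ 0.00000e+00  0.00000e+00  0.00000e+00  1.00000e+00]]
side [([824.4, -170.5, 42.9], 0.92), ([468.2, -220.3, 51.4], 0.75), ([590.6, 361.5, 42.4], 0.73), ([630.2, 40.1, 127.7], 0.57), ([615.1, 157.9, 38.0], 0.67)]
top [([833.6, -188.6, 30.9], 0.86), ([594.2, 354.3, 35.4], 0.84), ([468.3, -243.9, 26.8], 0.6), ([635.5, -70.4, 38.6], 0.62)]
wrist [256.5 258.8]
side [219.8 189.5]
top [246.2 152.9]
```

View pics/f7.png

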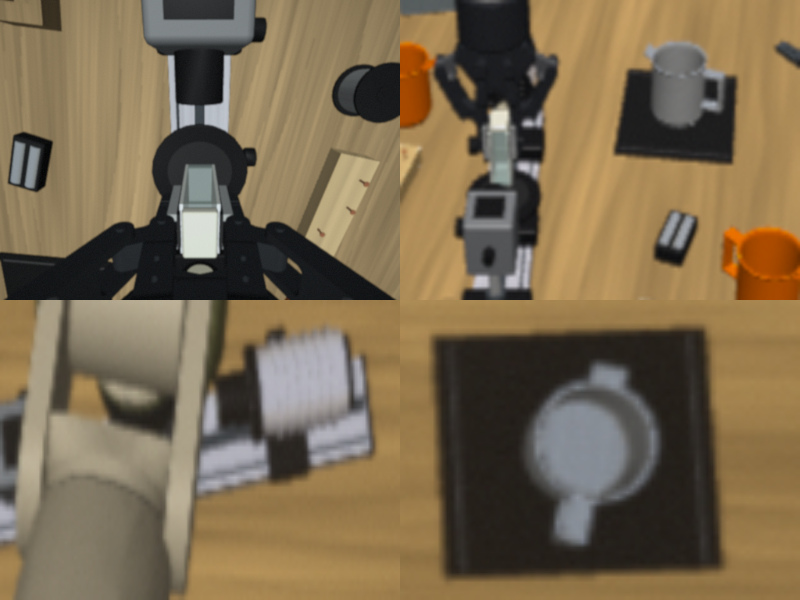

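The cell is centred on the sensor tube and table within about 1 mm (columns 200 against 199.5). The jug stands upright on the middle of the mat. Handing in.

```bash
python3 -c "
from rig import ticket,telemetry
o=telemetry.get_obs();print(o['clock'],o['tool_pos'],o['gripper_width']);print(ticket.job_done())"
```

```text
20.5 [635.7884166   27.03142369 114.8055674 ] 21.21840381789946
the job is handed in; nothing more can be done
None
```

I lifted the steel jug off by its handle and set it upright near the middle of the mat. I then took the long cell by its frosted faces and handed in at 20.5 s, still holding it in the light path. `ticket.job_done()` gave no verdict, so the result rests on my own checks.

**Last checks**
- **Sideways:** the cell lines up with the sensor tube and sample table within about 1 mm in the wrist picture.
- **Height:** the window middle is about 119.5 mm up against 118 mm. This is worked out from the arm pose and the rack geometry, not measured directly.
- **Midway:** the cell is within a few millimetres of midway between lamp and sensor.
- **Square and grip:** the jaws are square to the bench within about 1°, and the gripper is closed steadily on the cell at about 21 mm.
- **Jug:** the top and side pictures show it upright on the mat and let go.
- **Bystanders:** none looked moved in the pictures, but I did not measure each one.

**What disagreed**
- My top-camera readings were about 7 mm off the wrist camera's for the bench and jug. I used the wrist camera.
- The finder's `light_path` and `sample_table` results were off: in the early top view, the first side view and all the later views. I ignored them.
- Setting the jug down ended with a brief push of about 12 N before I released it.

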